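# Fit the guide plate of a vial rack and pull-test its snap catches

### The job

Fit the upper guide plate to the vial rack: lower it by its handle, without dropping it, over all four standoff posts and press it down until both blue spring catches snap over its ends. Then prove that it will carry a full rack: pull straight up on the handle with about 15 N (never more than 20 N) for a good second, and the catches must hold it. Let the plate settle back on the shoulders, let go of it, and leave the three vials on the bench standing where they are.

Things in the scene. Friction and masses are not known exactly. Their poses are not given: they have to be found in the camera images.
- plate_grip (a point): Centre of the red handle bar of the loose upper guide plate (it starts flat on the bench, handle up). The bar runs along the plate's x: 104 mm long, 14 mm wide (y), 12 mm high, on a foot at each end, 40 mm free under it. This point is 52 mm above the middle of the plate's underside; axes are the plate's, z up. Half a turn about z makes no difference.
- plate_under (a point): Middle of the underside of that plate, 52 mm below plate_grip. Bright aluminium, 190 (x) x 130 (y) x 6 mm, 0.35 kg give or take a fifth, with eight 29 mm vial holes and near its corners four post holes, 11.5 mm wide, at x = +-83, y = +-53 mm.
- rack_seat (a point): Middle of the four shoulders of the fixed vial rack (dark grey base on a white 270 x 172 mm slide, a lower guide plate already fitted): 90 mm above the bench; plate_under must come here, the plate's x along this x, either way round, so plate_grip ends 52 mm above. Axes: x along the rack's long side, y across, z up. The four posts stand at x = +-83, y = +-53 mm.
- post_tip (a point): Tip of the post at x = +83, y = +53 mm from rack_seat, 30 mm above the shoulders; the other three are alike. A steel post, 17 mm thick up to the shoulder, then an 8 mm pin, 30 mm long, whose last 8 mm taper to 2.4 mm.
- hook_near (a point): Inner edge of the hook of the blue snap catch at the rack's -x end, 22 mm wide (y), reaching 4.5 mm over the plate's end; a sloped head above it rises to 36 mm over the shoulders. The plate's lower edge meets the slopes about 17 mm above the shoulders; 5 to 20 N pressing down on the handle spreads both; they snap back over the plate when it is on the shoulders, 1.5 mm play under the hook.
- hook_far (a point): The same for the catch at the rack's +x end.
- catch_near (a joint): Lift of the -x catch (m), 0 at rest. Each catch is spring-mounted and rises when the plate is pulled up against its hook: it begins at about 2 N and rises 1 mm for each further 1 N on that catch. With both sharing, 15 N on the handle (3.4 N of it the plate's weight) lifts each about 4 mm, the plate about 5.5 mm; 20 N lifts each about 6.5 mm.
- catch_far (a joint): The same for the +x catch.
- pawl_near (a joint): Tilt of the blue arm of the -x catch (rad): 0 upright (closed, hooked over the plate when that is down), about 0.1 when the plate pushes it outward. A spring closes it.
- pawl_far (a joint): The same for the +x catch.
- vial_a: Bystander: amber glass vial with white cap, 27 mm wide, 95 mm tall, standing; origin at the centre of its foot.
- vial_b: Bystander: a second amber vial, the same size.
- vial_c: Bystander: a clear vial, the same size.

How it is judged:
By the outcome, as a careful person would: the job done as asked, in the order asked, and still so for the second after the job is handed in, with the robot touching nothing.
It also fails if it takes over 58 s, if anything falls off the work surface, if the arm or the gripper's body presses on something with over 40 N, if the wrist force passes 120 N, or if a joint passes its speed limit or range.

### The arm

A 6-joint arm with a two-finger parallel gripper is mounted at the origin on the work surface. World frame = base frame: x ahead of the robot, y to its left, z up, the work surface at z = 0. Lengths are in m, angles in rad, forces in N, time in s.
With the tool pointing down it reaches from about 0.35 to 0.8 m from the base axis. Payload 7.3 kg.
Tool frame: the origin (TCP) lies midway between the tips of the shut fingers; the grasp point (between the pads) lies 19 mm behind it; z points along the fingers, x is the direction in which the jaws open and shut, and the axes are right-handed (so a half turn about z gives the same grasp; the last joint's range is limited). The gripper opens to 85 mm and grips with 20 to 120 N. Pads are 22 mm wide; open, the fingers measure 114 mm over their backs; the gripper's body (76 mm by 85 mm) begins 54 mm behind the grasp point. The pads swing forward as they close: fully open they stand 13 mm farther back than shut.
Start: joints at [-1.31, 0.342, 1.524, -0, 1.275, -0.146], TCP at [0.208, -0.482, 0.231] pointing down, gripper open.
Joint ranges: [-2.53, 2.53], [-0.77, 2.02], [0.04, 2.7], [-1, 4.14], [0.28, 2.66], [-3.11, 3.11]. Speed limits (rad/s): [2.57, 2.57, 3.14, 3.14, 3.14, 3.14].

### API

Orientations are given as a unit quaternion [w, x, y, z].
In Python, from cell import robot, optics gives the robot as it stands. The module is installed in compiled form; this text tells all that it offers.
- The arm moves only by the shell command python3 -m crank 'ROWS' [OPENING]. ROWS is JSON, a list of rows, each a list of 6 numbers: the shift along the tool's x, y, z in mm, then the turn, a rotation vector about the tool's x, y, z in degrees. A call has 1 to 8 rows; each row shifts and turns the commanded pose from where the row before left it, along the tool's axes as they then stand; what a row does not reach is not made up. A row lasts 1/8 s, in which the tool goes at most 62.5 mm and 10.7 degrees, less where a joint would pass 70% of its speed; a pose out of reach is approached as far as the arm can. A call is refused whole if a number of a shift passes 62.5 or a number of a turn 10.7, either way. A call with a gripper value outside its range is refused whole. OPENING is the closure, from 0 (fully open) to 1 (shut), set as the call begins (- or left out, the last holds). The fingers move at their own pace and stop on an object; the grip force is fixed at half the most. Time passes only in rows, so rows that do not move let the fingers close. It gives the time, the measured TCP pose, the force and the opening at its end, in the units of the state.
- robot.read_state(): the state, without advancing time (a new reading comes with each control period).
- optics.snapshot(name): name is "scene" or "top"; returns a dict with "image" (400x640x3 uint8, red, green, blue), "K" (3x3 intrinsics, pixels), "rvec" (rotation vector, rad) and "tvec" (3), from world to camera coordinates, as OpenCV has them. Camera axes: x right, y down, z forward; pixel columns grow to the right and rows downward; lengths in m; the calibration is good to about 2 mm. A picture is of the moment at which its call begins. There is no depth.
- robot.job_done(): hands the job in, once; it reports no verdict.
The state is a dict: "time_s": time; "joints": joint angles; "joint_velocities": joint speeds; "tau": joint torques, N m; "ee_pos": TCP position; "orientation": TCP orientation; "contact_force": force on the tool from outside, world axes, zero at the start; "ft_torque": the same for the moment, N m; "opening": finger opening in m.
Only numpy, scipy, OpenCV 4.12 (cv2) and the standard library are available. Lean on these libraries where they do the work, as an engineer would, in place of code of your own. Each camera call takes 0.05 s, during which the arm holds its last target. There are 200 camera calls.

## Working session

There is one attempt and no reset: what is moved stays moved. The work goes in short steps, Python scripts to look and compute and a shell command to move; the robot and the scene stay as the last step left them, time stands still between calls to the robot, and variables do not carry over. Pictures are saved under pics/ and viewed, about 8 in all and at most 12, crops included, and the job is handed in when it is done.

```bash
mkdir -p pics
cat > h.py <<'E'
import numpy as np, cv2
from cell import robot, optics
def snap(n):
    s=optics.snapshot(n); return s["image"],np.array(s["K"],float),cv2.Rodrigues(np.array(s["rvec"],float))[0],np.array(s["tvec"],float).ravel()
def ray(s,u,v,z):
    _,K,R,t=s; d=R.T@np.linalg.inv(K)@[u,v,1]; c=-R.T@t
    return c+d*(z-c[2])/d[2]
def proj(s,p):
    _,K,R,t=s; q=K@(R@np.array(p)+t); return q[:2]/q[2]
def save(s,f,crop=None,sc=1):
    im=s[0][...,::-1]
    if crop: a,b,c,d=crop; im=im[b:d,a:c]
    cv2.imwrite('pics/'+f,cv2.resize(im,None,fx=sc,fy=sc,interpolation=cv2.INTER_CUBIC))
E
python3 - <<'E'
from h import *
for n in("scene","top"):
    s=snap(n); save(s,n+'1.png',None,1.25); print(n,-s[2].T@s[3],s[2][2],s[1][0,0])
st=robot.read_state(); print(st)
E
```

```text
scene [1.0898372  0.28877314 0.67072659] [-0.64225857 -0.33171996 -0.690989  ] 407.6616859474518
top [ 0.4979166  -0.00776569  1.11478283] [ 0.03924276  0.00677499 -0.99920674] 485.3989356541393
{'time_s': 0.1, 'joints': array([-1.30998263e+00,  3.42645446e-01,  1.52489272e+00,  8.54659401e-06,
        1.27541431e+00, -1.46004158e-01]), 'joint_velocities': array([-0.0012124 , -0.00390437, -0.00137704, -0.00155753,  0.00080157,
       -0.00179744]), 'tau': array([ 2.20826085e-03, -4.34446013e+01, -2.46490860e+01, -1.42809172e-04,
        4.68983635e-03,  6.75535958e-06]), 'ee_pos': array([ 0.2076668 , -0.48180314,  0.23070945]), 'orientation': array([-4.55444852e-04,  8.35369969e-01, -5.49687686e-01, -5.04840481e-04]), 'contact_force': array([-0.10907232,  0.73101621, -0.30936923]), 'ft_torque': array([ 0.05619598, -0.0133782 ,  0.00270072]), 'opening': 0.0853363151253722}
```

View pics/scene1.png

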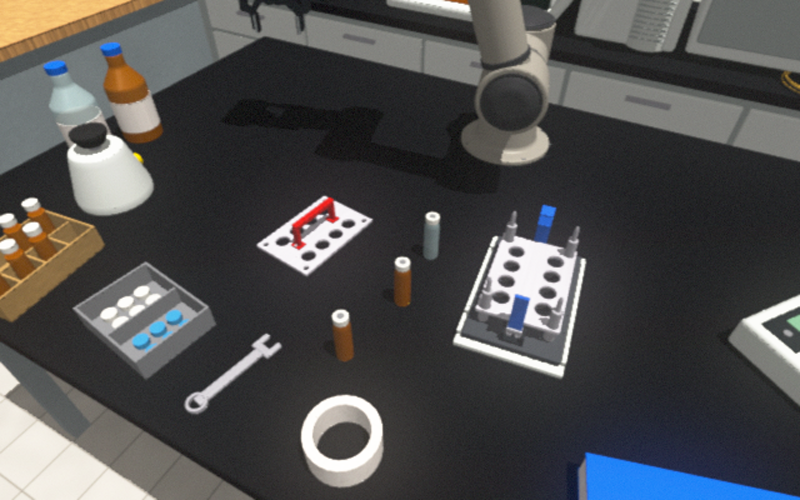

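View pics/top1.png

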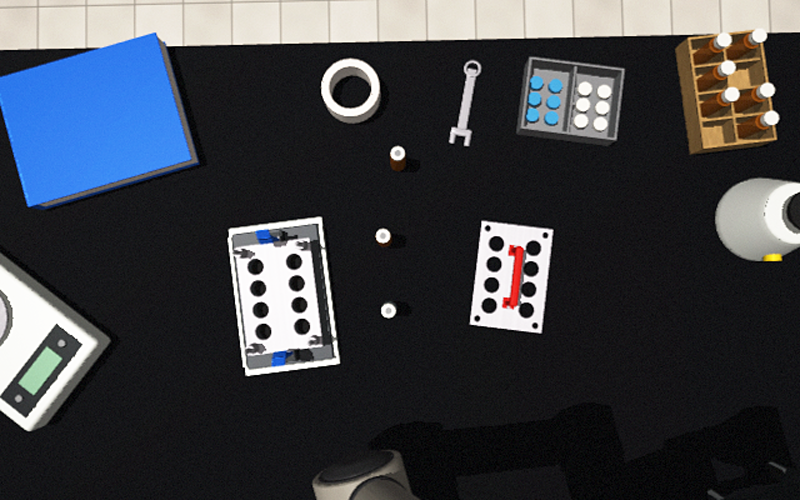

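Scene: the plate with its red handle is at about (511,277) in the 1.25x top view, with the long side along world x. The rack is at (284,296), and the vials at (398,155), (383,236) and (388,310) lie between the two. Next I measure the plate, handle and slide.

```bash
cat > m.py <<'E'
from h import *
def big(mask,roi):
    m=np.zeros_like(mask); a,b,c,d=roi; m[b:d,a:c]=mask[b:d,a:c]
    cs,_=cv2.findContours(m,cv2.RETR_EXTERNAL,cv2.CHAIN_APPROX_NONE); return max(cs,key=cv2.contourArea).reshape(-1,2)
def rect(s,c,z):
    P=np.array([ray(s,u,v,z)[:2]for u,v in c])
    (x,y),(w,h),a=cv2.minAreaRect((P*1000).astype(np.float32))
    if w<h: w,h,a=h,w,a+90
    return np.round([x,y,w,h,(a+90)%180-90],1)
if __name__=="__main__":
    s=snap("top"); im=s[0].astype(int); g=im.min(2); r=((im[...,0]-im[...,1:].max(2))>60).astype(np.uint8)
    bright=((g>120)|(r>0)).astype(np.uint8)
    print("plate top z6",rect(s,big(bright,(368,170,450,272)),.006))
    print("red z58",rect(s,big(r,(368,170,450,272)),.058)," z52",rect(s,big(r,(368,170,450,272)),.052))
    w=big((g>120).astype(np.uint8),(170,160,285,310))
    for z in(0,.01,.02): print("slide",z,rect(s,w,z))
    # vials: white cap at z .095
    for u,v in((398,155),(383,236),(388,310)):
        u,v=int(u/1.25),int(v/1.25); c=big((g>140).astype(np.uint8),(u-10,v-10,u+10,v+10)); print("vial",np.round(ray(s,*c.mean(0),.095)*1000,1))
    save(s,'topcrop.png',(175,165,280,308),4)
    s=snap("scene"); save(s,'scenecrop.png',(360,155,475,300),4)
    im=s[0].astype(int); g=im.min(2); r=((im[...,0]-im[...,1:].max(2))>60).astype(np.uint8)
    print("plate scene",rect(s,big(((g>110)|(r>0)).astype(np.uint8),(200,150,300,222)),.006))
    print("red scene z52",rect(s,big(r,(200,150,300,222)),.052))
E
python3 m.py
```

```text
plate top z6 [ 503.9 -209.3  191.3  132.    -8.1]
red z58 [ 502.5 -202.7  110.    25.8   -8.3]  z52 [ 502.5 -203.8  110.6   25.9   -8.3]
slide 0 [476.9 209.9 273.1 177.4   6.3]
slide 0.01 [477.  208.  270.7 175.8   6.3]
slide 0.02 [477.2 206.  268.2 174.2   6.3]
vial [716.4  -5.8  95. ]
vial [576.4  21.6  95. ]
vial [450.8  14.8  95. ]
plate scene [ 504.3 -208.   196.8  136.8   -8.3]
red scene z52 [ 522.7 -192.5  144.9   60.4   -8.4]
```

View pics/topcrop.png

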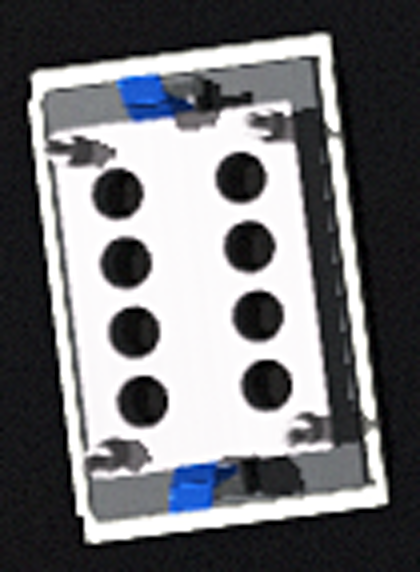

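View pics/scenecrop.png

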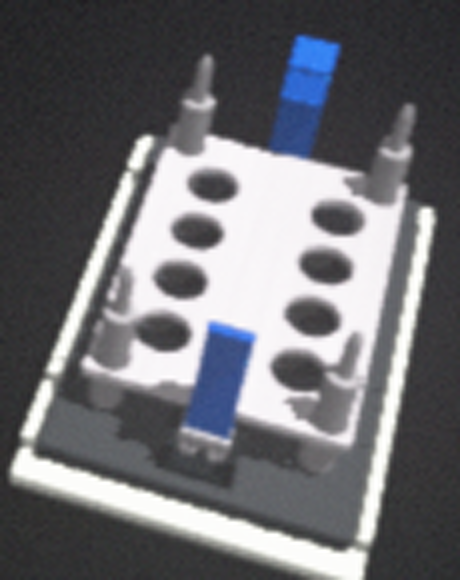

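The top crop shows the four post tips at crop pixels (50,145), (250,117), (90,460) and (290,432). The scene crop shows them at (207,57), (408,106), (125,268) and (352,335). I triangulate these next.

Run:
```python
from h import *
T=snap("top");S=snap("scene")
tt=[(50,145),(250,117),(90,460),(290,432)]; ss=[(125,268),(352,335),(207,57),(408,106)]
# match: top order: far-left(+x,+y),far-right(+x,-y),near-left,near-right ; scene looks back from +x: its near-bottom = +x ; right = +y
ss=[(352,335),(125,268),(408,106),(207,57)]
A=[];
for a,b in zip(tt,ss):
    ua=np.array(a)/4+[175,165]-.4; ub=np.array(b)/4+[360,155]-.4
    P=[s[1]@np.c_[s[2],s[3]] for s in(T,S)]
    X=cv2.triangulatePoints(P[0],P[1],ua.astype(float),ub.astype(float)).ravel(); X=X[:3]/X[3]
    A.append([ray(T,*ua,.12),ray(S,*ub,.12),X]); print(np.round(np.array(A[-1])*1000,1).tolist())
A=np.array(A)*1000
M=np.array([[83,53],[83,-53],[-83,53],[-83,-53]])
for k in range(3):
    B=A[:,k,:2]; c=B.mean(0); Q=B-c; th=np.arctan2((M[:,0]*Q[:,1]-M[:,1]*Q[:,0]).sum(),(M*Q).sum())
    R=np.array([[np.cos(th),-np.sin(th)],[np.sin(th),np.cos(th)]])
    print("c",c.round(1),"yaw",round(np.degrees(th),2),"res",(Q-M@R.T).round(1).tolist())
# blue catches
for n,s in(("top",T),("scene",S)):
    im=s[0].astype(int); m=((im[...,2]-im[...,0])>60).astype(np.uint8); 
    k,l,stt,ce=cv2.connectedComponentsWithStats(m)
    for i in range(1,k):
        if 20<stt[i,4]<2000: print(n,stt[i],ce[i].round(1),(ray(s,*ce[i],.11)*1000).round(0))
st=robot.read_state(); from scipy.spatial.transform import Rotation as Ro
q=st['orientation']; print(Ro.from_quat(q[[1,2,3,0]]).as_matrix().round(3))
```

```text
[[553.4, 265.5, 120.0], [559.1, 266.1, 120.0], [553.8, 266.5, 114.9]]
[[565.8, 162.4, 120.0], [568.3, 161.7, 120.0], [566.2, 162.1, 118.3]]
[[391.9, 246.5, 120.0], [390.9, 249.6, 120.0], [391.6, 247.9, 119.7]]
[[404.3, 144.1, 120.0], [401.9, 144.8, 120.0], [404.2, 144.4, 121.5]]
c [478.9 204.6] yaw 6.68 res [[-1.7, -1.4], [-1.7, 0.8], [1.7, -1.1], [1.7, 1.7]]
c [480.  205.6] yaw 5.65 res [[1.6, -0.4], [0.4, 0.7], [-1.3, -0.5], [-0.7, 0.2]]
c [478.9 205.2] yaw 6.52 res [[-1.6, -0.8], [-1.3, 0.1], [1.1, -0.6], [1.7, 1.3]]
top [424  61  11  11  90] [428.7  65.6] [ 827. -241.  110.]
top [439  63  11  11  98] [444.   68.1] [ 821. -272.  110.]
top [422  74  11  11  94] [427.1  78.6] [ 800. -236.  110.]
top [437  76  11  11  97] [442.4  81. ] [ 794. -268.  110.]
top [421  86  10  11  91] [425.5  91.5] [ 773. -232.  110.]
top [436  89  11  11  95] [440.9  93.8] [ 767. -264.  110.]
top [204 183  19  13 140] [211.5 189. ] [578. 217. 110.]
top [217 280  17  14 143] [223.1 286.3] [376. 195. 110.]
scene [ 80  34  18  11 156] [88.3 38.8] [  244. -1045.   110.]
scene [ 34  48  20  13 194] [44.1 54. ] [  391. -1068.   110.]
scene [428 164  17  30 316] [435.7 177.7] [393. 197. 110.]
scene [407 235  17  29 286] [414.8 248.9] [601. 221. 110.]
scene [132 248  19  13 150] [140.  254.1] [ 839. -199.  110.]
scene [119 257  19  14 160] [127.2 263.4] [ 864. -203.  110.]
scene [106 266  19  15 169] [113.8 273.2] [ 889. -207.  110.]
[[ 0.396 -0.918 -0.   ]
 [-0.918 -0.396  0.   ]
 [-0.    -0.    -1.   ]]
```

```bash
cat > plan.py <<'E'
# plan.py x y z(mm TCP) toolx_angle(deg) N : suggest N rows from the measured pose
import sys; from h import *
from scipy.spatial.transform import Rotation as Ro
def cur():
    st=robot.read_state(); q=st['orientation']; return st,np.array(st['ee_pos'])*1000,Ro.from_quat(q[[1,2,3,0]])
if __name__=="__main__":
    x,y,z,a,N=map(float,sys.argv[1:6]); N=int(N); st,p,R=cur(); c,s=np.cos(np.radians(a)),np.sin(np.radians(a))
    G=Ro.from_matrix(np.array([[c,s,0],[s,-c,0],[0,0,-1]])); rv=(R.inv()*G).as_rotvec(degrees=True)/N
    d=(np.array([x,y,z])-p)/N
    print("t",st['time_s'],"pos",p.round(1),"toolx",np.degrees(np.arctan2(*R.as_matrix()[[1,0],0])).round(2),"tilt",(R.as_matrix()[:2,2]*57.3).round(2),"F",st['contact_force'].round(2),"open",round(st['opening']*1000,1))
    print("total tool shift",(R.inv().apply(d*N)).round(1),"turn",(rv*N).round(2))
    for i in range(N):
        print(R.inv().apply(d).round(1).tolist()+rv.round(2).tolist()); R=R*Ro.from_rotvec(rv,degrees=True)
E
python3 plan.py 504 -209 130 -98.2 10
```

```text
t 0.3 pos [ 207.7 -482.1  231.1] toolx -66.69 tilt [-0.01  0.02] F [-0.55 -0.08  1.17] open 85.7
total tool shift [-133.5 -380.1  101.2] turn [0.000e+00 3.000e-02 3.151e+01]
[-13.3, -38.0, 10.1, 0.0, 0.0, 3.15]
[-15.4, -37.2, 10.1, 0.0, 0.0, 3.15]
[-17.4, -36.3, 10.1, 0.0, 0.0, 3.15]
[-19.4, -35.3, 10.1, 0.0, 0.0, 3.15]
[-21.3, -34.2, 10.1, 0.0, 0.0, 3.15]
[-23.2, -33.0, 10.1, 0.0, 0.0, 3.15]
[-24.9, -31.6, 10.1, 0.0, 0.0, 3.15]
[-26.6, -30.2, 10.1, 0.0, 0.0, 3.15]
[-28.3, -28.7, 10.1, 0.0, 0.0, 3.15]
[-29.8, -27.1, 10.1, 0.0, 0.0, 3.15]
```

```bash
python3 -m crank '[[-13.3,-38,10,0,0,3.15],[-15.4,-37.2,10,0,0,3.15],[-17.4,-36.3,10,0,0,3.15],[-19.4,-35.3,10,0,0,3.15],[-21.3,-34.2,10,0,0,3.15],[-23.2,-33,10,0,0,3.15],[-24.9,-31.6,10,0,0,3.15],[-26.6,-30.2,10,0,0,3.15]]' 0
python3 -m crank '[[-28.3,-28.7,10,0,0,3.15],[-29.8,-27.1,10,0,0,3.15],[0,0,0,0,0,0],[0,0,0,0,0,0]]' >/dev/null
python3 plan.py 504 -209 33 -98.2 4
python3 - <<'E'
from h import *
T=snap("top");S=snap("scene")
save(T,'t2.png',(340,140,480,300),3.5);save(S,'s2.png',(180,60,330,240),3)
E
```

```text
time_s: 1.3
ee_pos: [0.4457, -0.263, 0.151]
orientation: [-0.0, -0.695, 0.719, -0.0]
contact_force: [0.5, 0.1, 0.2]
opening: 0.0854
t 1.8 pos [ 503.7 -209.6  131.3] toolx -98.14 tilt [-0.02 -0.01] F [-0.91 -0.79  0.53] open 85.3
total tool shift [-0.6 -0.3 98.3] turn [ 0.02 -0.02  0.06]
[-0.2, -0.1, 24.6, 0.01, -0.0, 0.02]
[-0.2, -0.1, 24.6, 0.01, -0.0, 0.02]
[-0.2, -0.1, 24.6, 0.01, -0.0, 0.02]
[-0.2, -0.1, 24.6, 0.01, -0.0, 0.02]
```

View pics/s2.png

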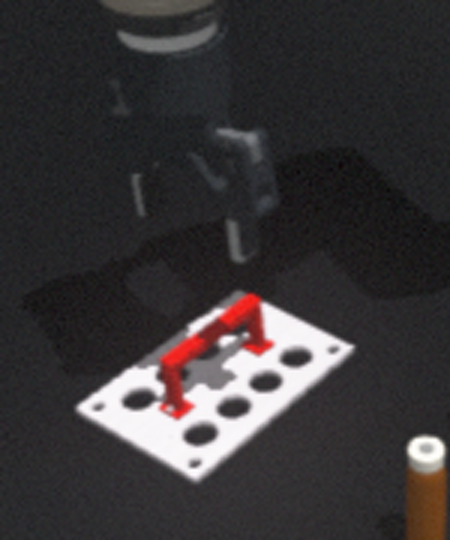

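The gripper hangs above the red handle (crop pixel ~(210,330)), with the jaws straddling the bar. I descend and grip.

```bash
python3 -m crank '[[0,0,30,0,0,0],[0,0,30,0,0,0],[0,0,25,0,0,0],[0,0,13,0,0,0],[0,0,0,0,0,0],[0,0,0,0,0,0]]' 0 >/dev/null
python3 plan.py 504 -209 33 -98.2 1
python3 -m crank '[[0,0,0,0,0,0],[0,0,0,0,0,0],[0,0,0,0,0,0],[0,0,0,0,0,0],[0,0,0,0,0,0],[0,0,0,0,0,0],[0,0,0,0,0,0]]' 1
python3 plan.py 504 -209 33 -98.2 1
```

```text
t 2.65 pos [ 504.5 -209.9   34.3] toolx -98.21 tilt [ 0.09 -0.06] F [0.47 0.51 0.73] open 85.2
total tool shift [-0.9  0.7  1.3] turn [-0.1  -0.05 -0.01]
[-0.9, 0.7, 1.3, -0.1, -0.05, -0.01]
time_s: 3.52
ee_pos: [0.5042, -0.2095, 0.0336]
orientation: [0.0, -0.655, 0.756, -0.0]
contact_force: [-0.4, -0.2, 5.1]
opening: 0.0124
t 3.525 pos [ 504.2 -209.5   33.6] toolx -98.19 tilt [ 0.03 -0.02] F [-0.37 -0.23  5.06] open 12.4
total tool shift [-0.4  0.2  0.6] turn [-0.03 -0.02  0.01]
[-0.4, 0.2, 0.6, -0.03, -0.02, 0.01]
```

```bash
python3 -m crank '[[0,0,-6,0,0,0],[0,0,-20,0,0,0],[0,0,-35,0,0,0],[0,0,-40,0,0,0],[0,0,-35,0,0,0],[0,0,-20,0,0,0],[0,0,0,0,0,0],[0,0,0,0,0,0]]' >/dev/null
python3 plan.py 478.5 205.5 190 -83.6 10;  python3 - <<'E'
from h import *
S=snap("scene"); save(S,'s3.png',(150,20,350,220),3)
E
```

```text
t 4.525 pos [ 503.2 -208.8  187.9] toolx -98.19 tilt [-0.13  0.08] F [-0.4   0.55 -3.55] open 12.7
total tool shift [-406.6   83.5   -1.5] turn [  0.13   0.07 -14.59]
[-40.7, 8.4, -0.2, 0.01, 0.01, -1.46]
[-40.9, 7.3, -0.2, 0.01, 0.01, -1.46]
[-41.0, 6.3, -0.2, 0.01, 0.01, -1.46]
[-41.2, 5.2, -0.2, 0.01, 0.01, -1.46]
[-41.3, 4.2, -0.2, 0.01, 0.01, -1.46]
[-41.4, 3.1, -0.2, 0.01, 0.01, -1.46]
[-41.5, 2.1, -0.2, 0.01, 0.01, -1.46]
[-41.5, 1.0, -0.2, 0.01, 0.01, -1.46]
[-41.5, -0.0, -0.2, 0.01, 0.01, -1.46]
[-41.5, -1.1, -0.2, 0.01, 0.01, -1.46]
```

View pics/s3.png

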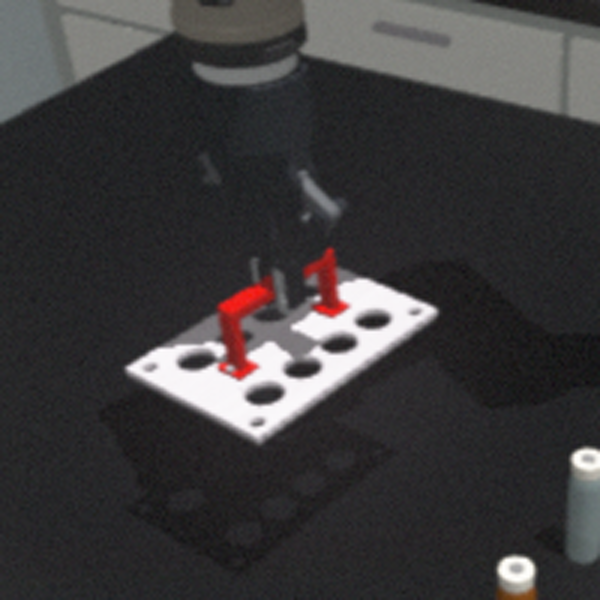

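The plate is gripped, level and clear of the bench (scene crop ~(285,360)), and the measured weight is 3.5 N. I carry it over the vials at 155 mm underside height.

```bash
python3 -m crank '[[-20,4,0,0,0,-0.7],[-21,4.4,0,0,0,-0.8],[-40.9,7.3,0,0,0,-1.46],[-41,6.3,0,0,0,-1.46],[-41.2,5.2,0,0,0,-1.46],[-41.3,4.2,0,0,0,-1.46],[-41.4,3.1,0,0,0,-1.46],[-41.5,2.1,0,0,0,-1.46]]' >/dev/null
python3 -m crank '[[-41.5,1,0,0,0,-1.46],[-41.5,0,0,0,0,-1.46],[-21,-0.5,0,0,0,-0.7],[-20,-0.5,0,0,0,-0.7],[0,0,0,0,0,0],[0,0,0,0,0,0],[0,0,0,0,0,0]]' >/dev/null
python3 plan.py 478.5 205.5 190 -83.6 1;  python3 - <<'E'
from h import *
S=snap("scene"); save(S,'s4.png',(330,70,510,310),2.45)
T=snap("top"); save(T,'t4.png',(160,150,300,320),3.5)
E
```

```text
t 6.45 pos [478.2 204.4 189.2] toolx -83.65 tilt [-0.01 -0.02] F [-0.54 -0.38 -3.53] open 12.9
total tool shift [-1.1 -0.4 -0.8] turn [ 0.01 -0.02 -0.05]
[-1.1, -0.4, -0.8, 0.01, -0.02, -0.05]
```

View pics/s4.png

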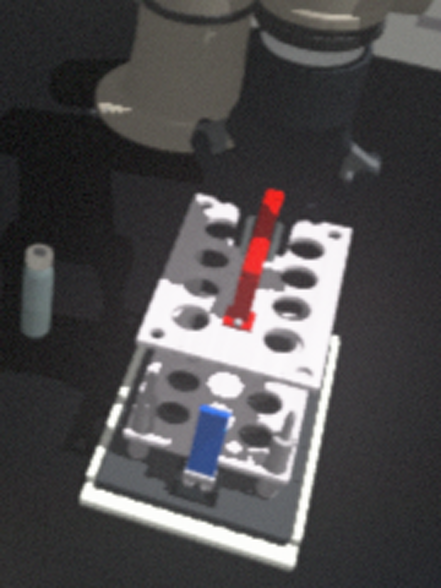

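View pics/t4.png

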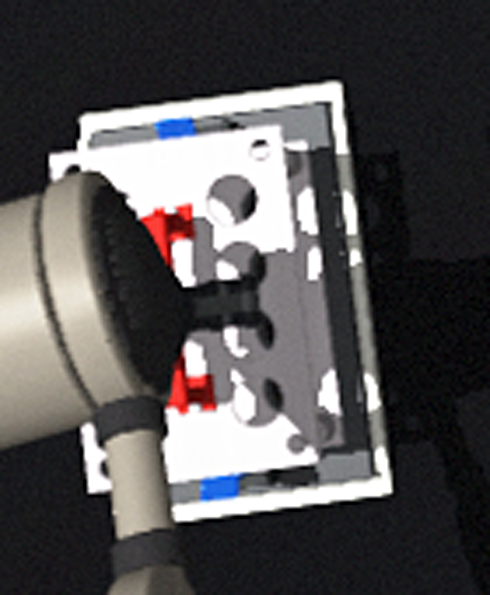

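The plate hangs over the rack. Post holes in the scene crop are at about (158,333), (303,372), (335,236) and (205,205), and in the top crop at (260,150), (72,172), (105,468) and (296,443). I compare these with the tips, using the same cameras.

Run:
```python
from h import *
from plan import cur
T=snap("top");S=snap("scene"); st,p,_=cur()
tt=[(72,172),(260,150),(105,468),(296,443)]; ss=[(303,372),(158,333),(335,236),(205,205)]
P=[s[1]@np.c_[s[2],s[3]] for s in(T,S)]; A=[]
zt=(p[2]-33+6)/1000
for a,b in zip(tt,ss):
    ua=np.array(a)/3.5+[160,150]-.4; ub=np.array(b)/2.45+[330,70]-.35
    X=cv2.triangulatePoints(P[0],P[1],ua.astype(float),ub.astype(float)).ravel(); X=X[:3]/X[3]
    A.append([ray(T,*ua,zt),ray(S,*ub,zt),X]); print(np.round(np.array(A[-1])*1000,1).tolist())
A=np.array(A)*1000; M=np.array([[83,53],[83,-53],[-83,53],[-83,-53]])
for k in range(3):
    B=A[:,k,:2]; c=B.mean(0); Q=B-c; th=np.arctan2((M[:,0]*Q[:,1]-M[:,1]*Q[:,0]).sum(),(M*Q).sum())
    R=np.array([[np.cos(th),-np.sin(th)],[np.sin(th),np.cos(th)]]); print("c",c.round(1),"yaw",round(np.degrees(th),2),"res",(Q-M@R.T).round(1).tolist())
```

```text
[[555.5, 267.6, 162.3], [557.3, 266.2, 162.3], [555.8, 267.1, 161.3]]
[[565.8, 161.5, 162.3], [568.5, 162.5, 162.3], [566.0, 161.9, 159.8]]
[[389.5, 250.4, 162.3], [394.2, 249.7, 162.3], [389.4, 250.4, 159.3]]
[[401.4, 143.4, 162.3], [404.5, 143.0, 162.3], [401.4, 143.2, 160.4]]
c [478.  205.7] yaw 6.04 res [[0.5, 0.4], [-0.4, -0.3], [-0.4, 0.7], [0.3, -0.9]]
c [481.1 205.4] yaw 6.16 res [[-0.6, -0.7], [-0.8, 1.0], [1.2, 0.5], [0.2, -0.8]]
c [478.1 205.7] yaw 6.07 res [[0.7, -0.0], [-0.3, 0.2], [-0.6, 0.9], [0.2, -1.0]]
```

Plate and rack agree within about 1 mm and 0.3°. I go down to the tips, then feel my way on.

```bash
python3 -m crank '[[0,0,10,0,0,-0.2],[0,0,14,0,0,0],[0,0,9,0,0,0],[0,0,2,0,0,0],[0,0,2,0,0,0],[0,0,2,0,0,0],[0,0,0,0,0,0]]'
python3 plan.py 478 205 123.6 -83.5 1|head -1
```

```text
time_s: 7.52
ee_pos: [0.4784, 0.2049, 0.1504]
orientation: [-0.0, 0.747, -0.665, 0.0]
contact_force: [0.2, 0.2, -3.0]
opening: 0.0131
t 7.525 pos [478.4 204.9 150.4] toolx -83.41 tilt [ 0.02 -0.  ] F [ 0.19  0.21 -2.95] open 13.1
```

```bash
python3 -m crank '[[0,0,2,0,0,0],[0,0,2,0,0,0],[0,0,2,0,0,0],[0,0,0,0,0,0]]'
python3 plan.py 478 205 123.6 -83.5 1|head -1
python3 - <<'E'
from h import *
S=snap("scene"); save(S,'s5.png',(340,100,490,310),2.8)
E
```

```text
time_s: 8.02
ee_pos: [0.4782, 0.2049, 0.1441]
orientation: [0.0, 0.747, -0.665, -0.0]
contact_force: [-0.3, -0.1, -3.6]
opening: 0.0131
t 8.025 pos [478.2 204.9 144.1] toolx -83.41 tilt [-0.02 -0.01] F [-0.33 -0.14 -3.56] open 13.1
```

View pics/s5.png

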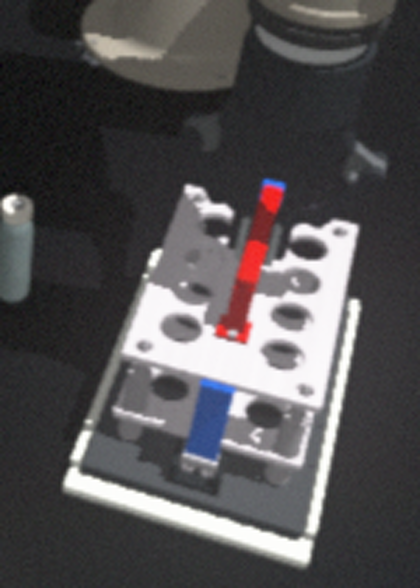

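There is no load yet. The underside should be 10 mm below the tips, and grey pin tips show in the holes at (145,345) and (306,388). I continue.

```bash
python3 -m crank '[[0,0,2,0,0,0],[0,0,2,0,0,0],[0,0,0,0,0,0]]'
python3 plan.py 478 205 123.6 -83.5 1|head -1
python3 -m crank '[[0,0,2,0,0,0],[0,0,2,0,0,0],[0,0,0,0,0,0]]'
python3 plan.py 478 205 123.6 -83.5 1|head -1
```

```text
time_s: 8.45
ee_pos: [0.4781, 0.205, 0.1404]
orientation: [0.0, 0.747, -0.665, -0.0]
contact_force: [-3.1, 0.8, 0.2]
opening: 0.0128
t 8.45 pos [478.1 205.  140.4] toolx -83.41 tilt [-0.01  0.  ] F [-3.08  0.79  0.22] open 12.8
time_s: 8.82
ee_pos: [0.4791, 0.2052, 0.1371]
orientation: [-0.001, 0.746, -0.665, 0.001]
contact_force: [-2.0, 0.1, 6.1]
opening: 0.0125
t 8.825 pos [479.1 205.2 137.1] toolx -83.42 tilt [0.12 0.04] F [-1.97  0.13  6.07] open 12.5
```

```bash
python3 -m crank '[[0,0,2,0,0,0],[0,0,2,0,0,0],[0,0,0,0,0,0]]'
python3 plan.py 478 205 123.6 -83.5 1|head -1
python3 -m crank '[[0,0,2,0,0,0],[0,0,2,0,0,0],[0,0,0,0,0,0]]'
python3 plan.py 478 205 123.6 -83.5 1|head -1
```

```text
time_s: 9.2
ee_pos: [0.4792, 0.2054, 0.1339]
orientation: [-0.001, 0.747, -0.665, 0.001]
contact_force: [-4.5, 1.1, 12.5]
opening: 0.0124
t 9.2 pos [479.2 205.4 133.9] toolx -83.42 tilt [0.17 0.07] F [-4.53  1.13 12.51] open 12.4
time_s: 9.57
ee_pos: [0.4795, 0.2057, 0.1332]
orientation: [-0.003, 0.747, -0.665, 0.001]
contact_force: [-13.2, -1.4, 36.8]
opening: 0.0129
t 9.575 pos [479.5 205.7 133.2] toolx -83.41 tilt [0.32 0.11] F [-13.17  -1.39  36.78] open 12.9
```

Blocked 10 mm above the seat with 37 N up and 13 N towards -x, so the plate appears to be too far towards +x. I back off and ease it to -x (tool +y).

```bash
python3 -m crank '[[0,0,-3,0,0,0],[0,0,-3,0,0,0],[0,0,0,0,0,0]]'
python3 plan.py 478 205 123.6 -83.5 1|head -1
python3 -m crank '[[0,1,0,0,0,0],[0,0,0,0,0,0]]'
python3 plan.py 478 205 123.6 -83.5 1|head -1
python3 - <<'E'
from h import *
S=snap("scene"); T=snap("top"); a=cv2.resize(S[0][140:300,360:480],None,fx=3.6,fy=3.6,interpolation=cv2.INTER_CUBIC); b=cv2.resize(T[0][165:310,185:270],None,fx=3.97,fy=3.97,interpolation=cv2.INTER_CUBIC)
b=cv2.resize(b,(337,a.shape[0])); cv2.imwrite('pics/st6.png',np.hstack([a,b])[...,::-1]); print(a.shape,b.shape)
E
```

```text
time_s: 9.95
ee_pos: [0.4788, 0.205, 0.1344]
orientation: [-0.0, 0.747, -0.665, 0.0]
contact_force: [-1.3, 0.7, 5.1]
opening: 0.0128
t 9.95 pos [478.8 205.  134.4] toolx -83.41 tilt [0.05 0.  ] F [-1.31  0.74  5.1 ] open 12.8
time_s: 10.2
ee_pos: [0.4778, 0.2049, 0.1344]
orientation: [-0.0, 0.747, -0.665, 0.0]
contact_force: [0.3, 1.0, 4.1]
opening: 0.0126
t 10.2 pos [477.8 204.9 134.4] toolx -83.41 tilt [0.05 0.01] F [0.29 1.01 4.07] open 12.6
(576, 432, 3) (576, 337, 3)
```

View pics/st6.png

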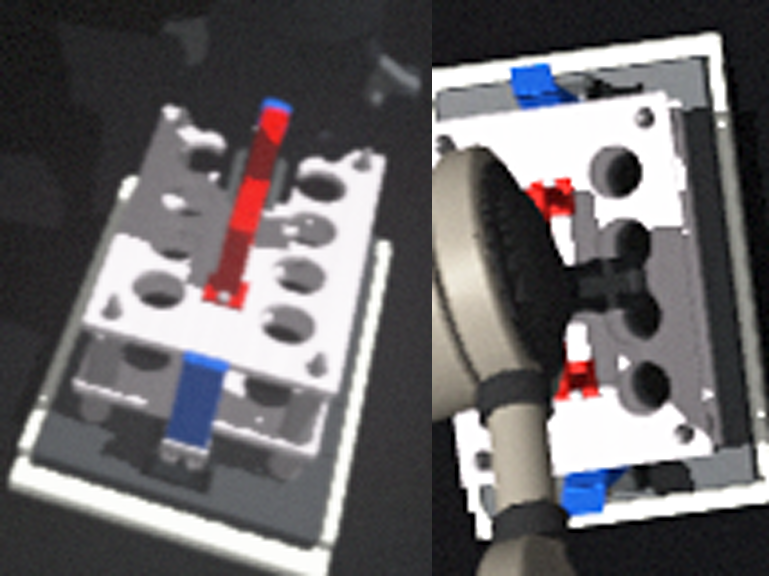

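All four pins stand through the holes (scene (113,305), (318,362), (365,158), (178,115)), and the side load is gone. I press again.

```bash
python3 -m crank '[[0,0,2,0,0,0],[0,0,2,0,0,0],[0,0,0,0,0,0]]' >/dev/null
python3 plan.py 478 205 123.6 -83.5 1|head -1
python3 -m crank '[[0,0,2,0,0,0],[0,0,0,0,0,0]]' >/dev/null
python3 plan.py 478 205 123.6 -83.5 1|head -1
```

```text
t 10.675 pos [479.  205.1 133.4] toolx -83.41 tilt [0.31 0.06] F [-3.75 -0.91 25.07] open 12.8
t 10.925 pos [477.7 205.2 130.4] toolx -83.42 tilt [0.15 0.06] F [-6.94 -0.49 16.89] open 12.7
```

```bash
python3 -m crank '[[0,0.7,1,0,0,0],[0,0,1.5,0,0,0],[0,0,0,0,0,0]]' >/dev/null
python3 plan.py 478 205 123.6 -83.5 1|head -1
python3 -m crank '[[0,0,1.5,0,0,0],[0,0,1,0,0,0],[0,0,0,0,0,0]]' >/dev/null
python3 plan.py 478 205 123.6 -83.5 1|head -1
```

```text
t 11.3 pos [475.2 204.5 125.1] toolx -83.38 tilt [-0.17 -0.05] F [-2.41  0.37  1.88] open 12.8
t 11.675 pos [476.3 204.6 123.4] toolx -83.41 tilt [-0.06 -0.02] F [-4.51 -1.18  7.63] open 12.7
```

```bash
python3 -m crank '[[0,0,1,0,0,0],[0,0,0,0,0,0]]' >/dev/null
python3 plan.py 478 205 123.6 -83.5 1|head -1
python3 -m crank '[[0,0,1,0,0,0],[0,0,0,0,0,0]]' >/dev/null
python3 plan.py 478 205 123.6 -83.5 1|head -1
```

```text
t 11.925 pos [476.3 204.6 123.4] toolx -83.4 tilt [-0.02 -0.02] F [-7.24 -0.72 15.22] open 13.0
t 12.175 pos [476.3 204.6 123.3] toolx -83.4 tilt [ 0.01 -0.01] F [-10.    -1.8   23.15] open 12.7
```

Hard stop at TCP z 123.3 mm, as predicted (123.6). Now I unload, then pull up in steps.

```bash
python3 -m crank '[[0,0,-1.5,0,0,0],[0,0,-1.5,0,0,0],[0,0,-0.5,0,0,0],[0,0,0,0,0,0]]' >/dev/null
python3 plan.py 478 205 123.6 -83.5 1|head -1
python3 -m crank '[[0,0,-1,0,0,0],[0,0,-1,0,0,0],[0,0,0,0,0,0]]' >/dev/null
python3 plan.py 478 205 123.6 -83.5 1|head -1
python3 -m crank '[[0,0,-1,0,0,0],[0,0,0,0,0,0]]' >/dev/null
python3 plan.py 478 205 123.6 -83.5 1|head -1
```

```text
t 12.675 pos [476.5 204.5 124.1] toolx -83.42 tilt [-0.05 -0.03] F [-1.56 -0.21 -2.47] open 12.8
t 13.05 pos [476.4 204.5 126.2] toolx -83.41 tilt [-0.06 -0.03] F [-0.01  0.04 -8.96] open 12.9
t 13.3 pos [476.3 204.6 127.4] toolx -83.41 tilt [-0.05 -0.02] F [ -1.06   1.13 -10.72] open 12.8
```

```bash
python3 -m crank '[[0,0,-1,0,0,0],[0,0,0,0,0,0]]' >/dev/null
python3 plan.py 478 205 123.6 -83.5 1|head -1
python3 -m crank '[[0,0,-0.8,0,0,0],[0,0,0,0,0,0]]' >/dev/null
python3 plan.py 478 205 123.6 -83.5 1|head -1
```

```text
t 13.55 pos [476.4 204.6 128.4] toolx -83.41 tilt [-0.05 -0.02] F [ -0.76   0.31 -12.86] open 13.0
t 13.8 pos [476.4 204.6 129.3] toolx -83.41 tilt [-0.05 -0.02] F [ -0.38   0.24 -15.46] open 12.9
```

Now at 15 N. I hold for 1.75 s, with a picture in between.

```bash
for i in 1; do python3 -m crank '[[0,0,0,0,0,0],[0,0,0,0,0,0],[0,0,0,0,0,0],[0,0,0,0,0,0]]' >/dev/null; python3 plan.py 478 205 123.6 -83.5 1|head -1; python3 -m crank '[[0,0,0,0,0,0],[0,0,0,0,0,0],[0,0,0,0,0,0],[0,0,0,0,0,0],[0,0,0,0,0,0],[0,0,0,0,0,0],[0,0,0,0,0,0],[0,0,0,0,0,0]]'>/dev/null;  python3 plan.py 478 205 123.6 -83.5 1|head -1; done
python3 - <<'E'
from h import *
S=snap("scene"); T=snap("top"); a=cv2.resize(S[0][140:300,360:480],None,fx=3.6,fy=3.6,interpolation=cv2.INTER_CUBIC); b=cv2.resize(T[0][165:310,185:270],(337,576),interpolation=cv2.INTER_CUBIC)
cv2.imwrite('pics/st7.png',np.hstack([a,b])[...,::-1])
E
```

```text
t 14.3 pos [476.4 204.6 129.4] toolx -83.41 tilt [-0.03 -0.01] F [ -1.65  -1.02 -14.57] open 12.8
t 15.3 pos [476.6 204.7 129.5] toolx -83.41 tilt [-0.01 -0.01] F [ -2.93  -1.89 -16.34] open 12.4
```

View pics/st7.png

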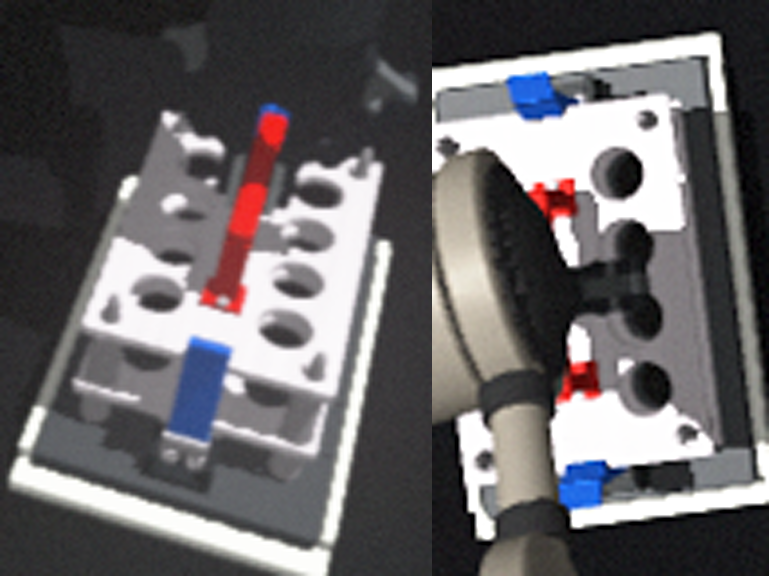

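Both catches are hooked: the +x head stands over the plate edge at (210,345) and the -x one behind the handle at (272,108). The plate is level, and 15–16 N at 6 mm lift fits both sharing the load. I lower it back.

```bash
python3 -m crank '[[0,0,1.2,0,0,0],[0,0,1.2,0,0,0],[0,0,1.2,0,0,0],[0,0,1.2,0,0,0],[0,0,0.5,0,0,0],[0,0,0,0,0,0],[0,0,0,0,0,0]]' >/dev/null
python3 plan.py 476.3 204.6 123.6 -83.5 1|head -1
```

```text
t 16.275 pos [477.4 204.9 124.7] toolx -83.41 tilt [0.11 0.03] F [-0.12  0.62 -5.27] open 13.1
```

```bash
python3 -m crank '[[0,0,1,0,0,0],[0,0,0.5,0,0,0],[0,0,0,0,0,0]]' >/dev/null
python3 plan.py 476.3 204.6 123.6 -83.5 1|head -1
python3 -m crank '[[0,0,0.5,0,0,0],[0,0,0,0,0,0]]' >/dev/null
python3 plan.py 476.3 204.6 123.6 -83.5 1|head -1
```

```text
t 16.65 pos [477.9 205.  123.8] toolx -83.42 tilt [0.19 0.04] F [2.55 0.65 3.24] open 12.8
t 16.9 pos [478.2 205.  123.4] toolx -83.42 tilt [0.22 0.05] F [2.61 0.22 6.42] open 12.6
```

Seated again (z 123.4, 6 N down). I release and retreat straight up.

```bash
python3 -m crank '[[0,0,0,0,0,0],[0,0,0,0,0,0],[0,0,0,0,0,0],[0,0,0,0,0,0],[0,0,0,0,0,0],[0,0,0,0,0,0]]' 0
python3 -m crank '[[0,0,-5,0,0,0],[0,0,-15,0,0,0],[0,0,-30,0,0,0],[0,0,-40,0,0,0],[0,0,-40,0,0,0],[0,0,-20,0,0,0],[0,0,0,0,0,0],[0,0,0,0,0,0]]'
python3 - <<'E'
from m import *
S=snap("scene"); T=snap("top"); a=cv2.resize(S[0][110:300,240:480],None,fx=3.2,fy=3.2,interpolation=cv2.INTER_CUBIC)
cv2.imwrite('pics/s8.png',a[...,::-1])
g=T[0].astype(int).min(2)
for u,v in((398,155),(383,236),(388,310)):
    u,v=int(u/1.25),int(v/1.25); c=big((g>140).astype(np.uint8),(u-10,v-10,u+10,v+10)); print("vial",np.round(ray(T,*c.mean(0),.095)*1000,1))
E
```

```text
time_s: 17.65
ee_pos: [0.4766, 0.2047, 0.1222]
orientation: [0.0, 0.747, -0.665, 0.0]
contact_force: [-0.4, 0.9, -0.4]
opening: 0.0855
time_s: 18.65
ee_pos: [0.4762, 0.2046, 0.2717]
orientation: [0.001, 0.747, -0.665, -0.0]
contact_force: [-1.1, -0.0, 0.3]
opening: 0.0852
vial [716.2  -5.5  95. ]
vial [576.6  21.6  95. ]
vial [450.8  14.9  95. ]
```

View pics/s8.png

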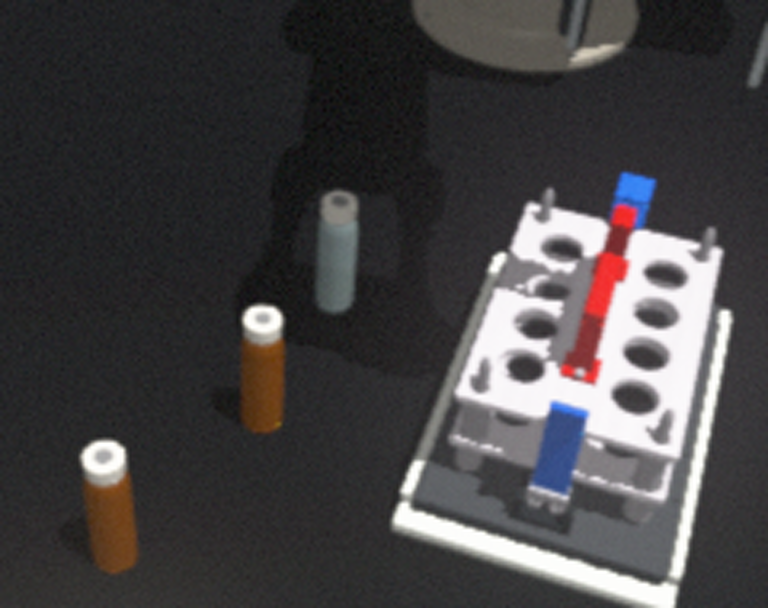

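The plate sits on the shoulders with all four pins showing ((547,205), (708,243), (482,375), (663,425)). Both blue catches are upright over its ends ((568,405), (635,188)), and the vials have not moved.

```bash
python3 -c "
from cell import robot
print(robot.job_done())"
```

```text
the job is handed in; nothing more can be done
None
```

The guide plate is fitted on all four posts and latched by both catches, it passed the pull test, and I handed the job in at about 19 s.

- **Fitting:** The first press jammed about 10 mm above the shoulders, at 37 N down with 13 N of side load. I backed off and shifted the plate 1 mm toward the rack's -x end. The second press went past at up to 25 N, above the stated 5–20 N. The plate reached a firm stop at the expected height (TCP z 123.3 mm, predicted 123.6 mm).
- **Pull test:** Readings over the 1.5 s hold were 14.6 to 16.3 N, all below 20 N. The plate rose about 6 mm (5.5 mm expected at 15 N), which fits both catches sharing the load. I judged this from force, lift and the picture; I had no direct reading of the catches.
- **After release:** I lowered the plate back to 123.4 mm before opening the gripper, then retreated straight up. The last picture shows the plate seated, both catches closed over its ends and all four pins showing. The three vials were within 0.3 mm of their starting positions, and the robot was touching nothing.

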